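# Count three valve caps from the magazine feeder into a tray

### The job

Make up one set of valve caps: slide the empty steel tray endways, straight and central, up against the stop under the outlet of the cap feeder, and leave it there. Then work the feeder's spring-return push plate so that exactly three caps drop into the tray, one for each full stroke, and let the plate spring back; the other caps stay in the magazine and nothing else on the bench is disturbed.

Things in the scene. Friction and masses are not known exactly. Their poses are not given: they have to be found in the camera images.
- feeder: Heavy aluminium and steel bench feeder for valve caps; does not move. Origin on the bench under the magazine's centre; +y points to the outlet and is the push direction. The cap stack stands between six upright rods on a deck 70 mm high; a ring of 73 mm diameter ties the rods at 176 to 186 mm height. Base plate 104 mm wide (x), y = -118 to +4 mm.
- outlet (a point): Middle of the front edge of the feeder's deck, 70 mm above the bench, 50 mm from the feeder's origin; caps are pushed over this edge (towards the feeder's +y) and drop up to 68 mm. Axes as the feeder's.
- tray_stop (a point): Middle of the upright stop face for the tray, 96 mm wide, 10 mm above the bench and 4 mm from the feeder's origin; axes as the feeder's, +y points out of the face to the tray. The deck (underside 62 mm high) overhangs the face by 46 mm, so the tray's end goes under it.
- pusher (a joint): Travel of the feeder's slide (m) along the feeder's +y: 0 = sprung back, 0.080 = full stroke at the end stop. The spring returns it with 2.5 N at rest, 6.5 N at full stroke, in under a second. Each full stroke pushes the lowest cap off the deck, in its last 20 mm; once sprung back the stack drops for the next. A short stroke moves the cap only part of the way.
- push_face (a point): Middle of the rear face, the one to press, of the black upright push plate at the slide's rear end: plate 56 mm wide, 8 mm thick, from 70 to 126 mm above the bench; this point is 106 mm up and moves with the slide. At rest it is 196 mm behind the feeder's origin. Axes as the feeder's. Behind the plate is bare bench.
- tray: Loose empty shallow steel tray, 101 mm (x) by 161 mm (y), walls 18 mm high and 2 mm thick, floor 2 mm thick, 0.28 to 0.46 kg. Origin at the centre of its underside. It starts 55 to 110 mm short of the stop, a little aside and turned. Home against the stop its centre is 84.5 mm from the feeder's origin along the feeder's +y, its long axis along that line.
- cap_1: Zinc-plated round valve cap, 48 mm diameter, 13 mm thick, 34 g, number 1 from the bottom of the stack of seven in the magazine. Origin at the centre of its underside.
- cap_2: Zinc-plated round valve cap, 48 mm diameter, 13 mm thick, 34 g, number 2 from the bottom of the stack of seven in the magazine. Origin at the centre of its underside.
- cap_3: Zinc-plated round valve cap, 48 mm diameter, 13 mm thick, 34 g, number 3 from the bottom of the stack of seven in the magazine. Origin at the centre of its underside.
- cap_4: Zinc-plated round valve cap, 48 mm diameter, 13 mm thick, 34 g, number 4 from the bottom of the stack of seven in the magazine. Origin at the centre of its underside.
- cap_5: Zinc-plated round valve cap, 48 mm diameter, 13 mm thick, 34 g, number 5 from the bottom of the stack of seven in the magazine. Origin at the centre of its underside.
- cap_6: Zinc-plated round valve cap, 48 mm diameter, 13 mm thick, 34 g, number 6 from the bottom of the stack of seven in the magazine. Origin at the centre of its underside.
- cap_7: Zinc-plated round valve cap, 48 mm diameter, 13 mm thick, 34 g, number 7 from the bottom of the stack of seven in the magazine. Origin at the centre of its underside.
- cover_a: Bystander: round valve cover, an open cup of 57 mm diameter and 17 mm height, loose beside the feeder. Leave alone.
- cover_b: Bystander: a second cover like cover_a.
- hex_key: Bystander: L-shaped hex key, 88 mm long, 6 mm thick, loose beside the feeder. Leave alone.
- barb_a: Bystander: brass hose barb, 30 mm tall, 19 mm wide, standing loose beside the feeder. Leave alone.
- screw_jar: Bystander: jar of screws, 58 mm wide, 75 mm tall, standing behind the work. Leave alone.

How it is judged:
By the outcome, as a careful person would: the job done as asked, in the order asked, and still so for the second after the job is handed in, with the robot touching nothing.
It also fails if it takes over 53 s, if anything falls off the work surface, if the arm or the gripper's body presses on something with over 40 N, if the wrist force passes 120 N, or if a joint passes its speed limit or range.

### The arm

A 6-joint arm with a two-finger parallel gripper is mounted at the origin on a cart in front of the work surface, level with it; the furniture and walls round the work are solid. World frame = base frame: x ahead of the robot, y to its left, z up, the work surface at z = 0. Lengths are in m, angles in degrees, forces in N, time in s.
With the tool pointing down it reaches from about 0.375 to 0.75 m from the base axis. Payload 9 kg.
Tool frame: the origin (TCP) lies midway between the tips of the shut fingers; the grasp point (between the pads) lies 19 mm behind it (robot.hold_point_z is the distance from the TCP to the grasp point, in m); z points along the fingers, y is the line along which they close (so a half turn about z gives the same grasp; the last joint's range is limited). The gripper opens to 85 mm and grips with 20 to 120 N. Pads are 22 mm wide; open, the fingers measure 114 mm over their backs; the gripper's body (76 mm by 85 mm) begins 54 mm behind the grasp point. The pads swing forward as they close: fully open they stand 13 mm farther back than shut.
Start: joints at [-86.098, 5.964, 5.575, 89.605, 0, 77.527], TCP at [0.169, -0.576, 0.231] pointing down, gripper open.
Joint ranges: [-171.21, 171.21], [-48.23, 106.86], [-62.78, 66.21], [-105.2, 120.99], [-86.42, 89.51], [-180, 180]. Speed limits (degrees/s): [127.2, 127.2, 147.25, 180, 180, 180].

### API

Orientations are given as [roll, pitch, yaw] about the fixed x, y, z axes, in that order (R = Rz(yaw) Ry(pitch) Rx(roll)).
In Python, from plant import robot, fingers, grab_frame, get_calibration, cut_out, mark_of gives the robot as it stands. Calls block until the motion is done:
- robot.move_pose(position, orientation): joint-space move of the TCP to a pose.
- robot.line_to(position, vel=0.15, rotation=None, guard=None): straight line of the TCP; rotation=None keeps the orientation; vel is the mean speed in m/s. With guard (N) it stops when the force on the tool has changed by that much, and returns True; else False.
- robot.goto_joints(angles): joint-space move.
- fingers.set_gripper(opening): finger opening in m; the grip force is fixed at half the most; returns when the fingers have stopped.
- robot.pause(seconds).
- robot.ik(position, orientation): joint angles nearest the present ones, or None.
- grab_frame(name): name is "scene" or "top" or "wrist"; returns the picture (480x640x3 uint8, blue, green, red); there is no depth.
- get_calibration(name): a dict with "vertical_fov" (degrees; the focal length in pixels is half the picture's height over the tangent of half this angle, whatever the lens; pixels are square), "cx", "cy" (the principal point, pixels), "k1" (the pictures are not rectified: a ray, as slopes to the right and down, at radius r is drawn at 1 + k1 r^2 times it, then the intrinsics apply), "rvec" (rotation vector, rad) and "tvec" (3), from world to camera coordinates, as OpenCV has them. Camera axes: x right, y down, z forward; pixel columns grow to the right and rows downward; lengths in m; the calibration is good to about 2 mm. A picture is of the moment at which its call begins: read the wrist's pose just before it. get_calibration takes no time and is no camera call; for the wrist camera it gives the pose at the moment of the call.
A pose or a line that the arm cannot do raises robot.IKError and nothing moves.
- robot.job_done(): hands the job in; it is judged then, once.
Trained networks look in the newest picture that a camera, given by its name, has taken for a name from the list of things; names that differ only in an ending like _2 or _b are one class to them, and where a whole thing is asked for, a point or a joint stands for the part that bears it (a point fixed in the world has none). Each returns a list of dicts, best first, with "confidence" (0 to 1); they miss things now and then, are a little off and sometimes report something else, mostly with a low value. They report only what shows in the picture. A call takes as long as a camera call.
- cut_out(camera, target): "pixels" (480x640 bool, what is visible of it) and "uv" ([column, row] in pixels, amid what is visible of it).
- mark_of(camera, target): "uv" ([column, row] in pixels: a listed point, or the origin of a listed thing).
Readings, each from a call of its own:
- robot.get_time(): time.
- robot.get_q(): joint angles.
- robot.get_qvel(): joint speeds.
- robot.get_joint_torque(): joint torques, N m.
- robot.get_tool_pos(): TCP position.
- robot.get_tcp_rot(): TCP orientation.
- robot.get_ft_force(): force on the tool from outside, world axes, zero at the start.
- robot.get_torque(): the same for the moment, N m.
- robot.get_gripper_width(): finger opening in m.
- robot.get_gripper_force(): force on a finger pad.
Only numpy, scipy, OpenCV 4.12 (cv2) and the standard library are available. Lean on these libraries where they do the work, as an engineer would, in place of code of your own. Each camera call takes 0.05 s, during which the arm holds its last target. There are 200 camera calls.

## Working session

There is one attempt and no reset: what is moved stays moved. The work goes in short steps, each a Python script; the robot and the scene stay as the last script left them, time stands still between calls to the robot, and variables do not carry over. Pictures are saved under pics/ and viewed, at most 10 in all, crops included, and the job is handed in when it is done.

```bash
mkdir -p pics; ls; cat > h.py <<'E'
import numpy as np, cv2
from plant import robot, fingers, grab_frame, get_calibration, cut_out, mark_of
def cal(n):
    c=get_calibration(n); f=240/np.tan(np.radians(c["vertical_fov"])/2)
    R=cv2.Rodrigues(np.array(c["rvec"],float))[0]; return f,c["cx"],c["cy"],c["k1"],R,np.array(c["tvec"],float).ravel()
def ray(c,uv):
    f,cx,cy,k,R,t=c; d=np.array([(uv[0]-cx)/f,(uv[1]-cy)/f]); s=d.copy()
    for _ in range(30): s=d/(1+k*(s@s))
    v=R.T@np.array([s[0],s[1],1]); return -R.T@t, v/np.linalg.norm(v)
def atz(c,uv,z):
    o,v=ray(c,uv); return o+v*(z-o[2])/v[2]
def proj(c,P):
    f,cx,cy,k,R,t=c; p=R@np.asarray(P,float)+t; s=p[:2]/p[2]; s=s*(1+k*(s@s)); return np.array([cx+f*s[0],cy+f*s[1]])
def tri(rs):
    A=0;b=0
    for o,v in rs:
        M=np.eye(3)-np.outer(v,v); A=A+M; b=b+M@o
    return np.linalg.solve(A,b)
E
python3 - <<'E'
from h import *
ims=[]
for n in("scene","top"):
    ims.append(grab_frame(n))
    c=cal(n); print(n,-c[4].T@c[5])
    for t in("feeder","outlet","tray_stop","push_face","tray","cover_a","hex_key","barb_a","screw_jar"):
        z={"outlet":.07,"tray_stop":.01,"push_face":.106}.get(t,0)
        for r in mark_of(n,t)[:3]:
            if r["confidence"]>.3: print(t,round(r["confidence"],2),np.round(r["uv"],1),np.round(atz(c,r["uv"],z),4))
for n,i in zip("st",ims): cv2.imwrite(f"pics/{n}0.png",i)
print(robot.get_time(),robot.get_tcp_rot())
E
```

```text
pics
plant.py
scene [0.05903755 0.64439385 0.60267045]
feeder 0.94 [309.2 308.2] [5.667e-01 3.000e-04 0.000e+00]
outlet 0.65 [286.3 288.1] [0.5699 0.0546 0.07  ]
tray_stop 0.64 [307.7 307.4] [0.5617 0.0107 0.01  ]
push_face 0.86 [368.7 207.8] [ 0.5824 -0.2032  0.106 ]
push_face 0.43 [304.6 257.9] [0.567  0.0105 0.106 ]
tray 0.64 [220.2 360.6] [0.5918 0.1899 0.    ]
cover_a 0.68 [289.4 267.7] [ 0.6763 -0.0793  0.    ]
cover_a 0.57 [246.6 290.9] [0.6881 0.0271 0.    ]
hex_key 0.62 [367. 315.] [ 0.4769 -0.043   0.    ]
barb_a 0.59 [338.6 353.4] [0.458  0.0661 0.    ]
barb_a 0.36 [304.5 269.6] [ 0.6492 -0.0914  0.    ]
screw_jar 0.81 [217.6 274.1] [0.7696 0.0198 0.    ]
top [ 0.53358752 -0.04518942  0.96575815]
feeder 0.69 [290.6 262.6] [0.5678 0.0111 0.    ]
outlet 0.78 [261.3 263.5] [0.5642 0.0603 0.07  ]
push_face 0.96 [402.3 259.1] [ 0.5679 -0.1896  0.106 ]
tray 0.81 [198.2 249.3] [0.5958 0.1937 0.    ]
cover_a 0.7 [280.9 199.1] [0.6933 0.0294 0.    ]
cover_a 0.56 [336.9 203.5] [ 0.6831 -0.0809  0.    ]
cover_a 0.32 [266.2 320.4] [0.4557 0.0595 0.    ]
hex_key 0.62 [288.9 259.9] [0.5731 0.0144 0.    ]
hex_key 0.52 [317.1 305.2] [ 0.4844 -0.0398  0.    ]
barb_a 0.63 [264.4 320.7] [0.4552 0.063  0.    ]
screw_jar 0.67 [283.8 158.8] [0.7744 0.0234 0.    ]
1.0 [1.79991136e+02 2.37941379e-03 1.63742609e+01]
```

View pics/t0.png

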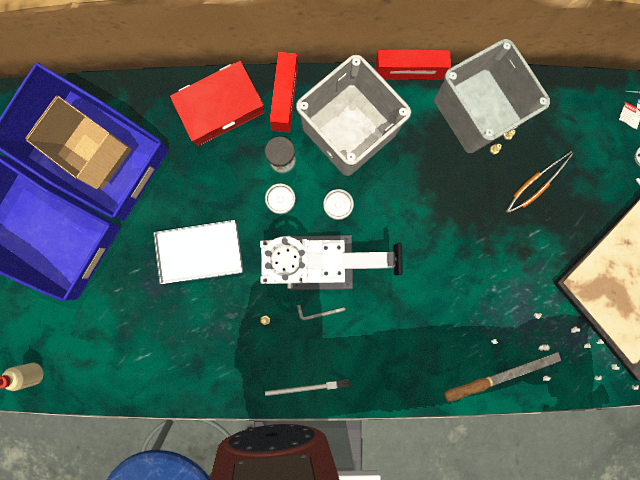

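View pics/s0.png

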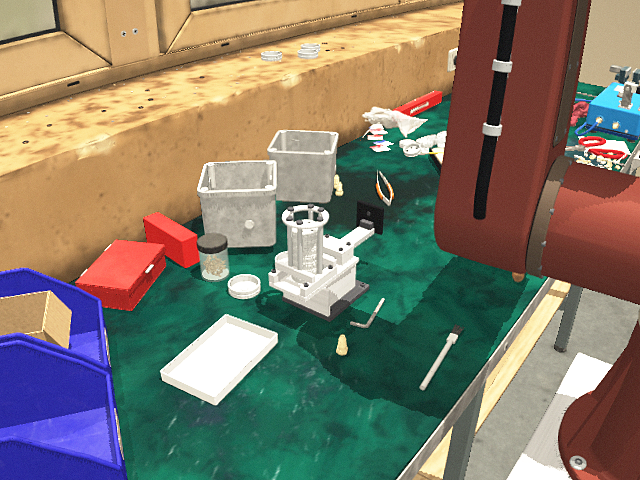

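The top view shows the tray centred near (198,251), slightly turned. The magazine is at (288,258), the push plate at (399,259), the barb at (265,320), the hex key at (320,312) and the covers at (280,199) and (338,204). The scene view agrees. Next I'll take wrist views.

```bash
python3 - <<'E'
from h import *
for y in (0,180): print(y,robot.ik([.57,.08,.36],[180,0,y]),robot.ik([.57,.25,.02],[180,0,y]),robot.ik([.57,-.22,.09],[180,0,y]))
robot.move_pose([.57,.08,.36],[180,0,0])
c=cal("wrist"); im=grab_frame("wrist"); cv2.imwrite("pics/w1.png",im)
print("cam",-c[4].T@c[5],c[4][2],robot.get_tool_pos(),robot.get_tcp_rot())
for t in("feeder","outlet","tray_stop","push_face","tray"):
    z={"outlet":.07,"tray_stop":.01,"push_face":.106}.get(t,0)
    for r in mark_of("wrist",t)[:2]:
        print(t,round(r["confidence"],2),np.round(r["uv"],1),np.round(atz(c,r["uv"],z),4))
m=cut_out("wrist","tray")
if m:
    np.save("m1.npy",m[0]["pixels"]); print(m[0]["confidence"])
print(robot.get_time(),robot.get_q())
E
```

```text
0 [ -5.02305294   6.02193211  19.2712722  103.24934009   0.
 174.97694706] [  11.66395039   13.83468632   -7.90410845   68.26120523    0.
 -168.33604961] [-33.35129654   9.10418694  -5.75104398  75.14476909   0.
 146.64870346]
180 [ -5.02305294   6.02193211  19.2712722  103.24934009   0.
  -5.02305294] [11.66395039 13.83468632 -7.90410845 68.26120523  0.         11.66395039] [-33.35129654   9.10418694  -5.75104398  75.14476909   0.
 -33.35129654]
cam [0.63796396 0.07898665 0.50259536] [-0.26515773  0.00133028 -0.96420413] [0.570094   0.0793179  0.35978792] [ 1.79997062e+02  1.68632467e-02 -5.26108161e-02]
feeder 0.56 [375.1 191. ] [0.5677 0.0067 0.    ]
outlet 0.76 [338.9 197.8] [0.5694 0.059  0.07  ]
outlet 0.35 [241.1 174.4] [0.597  0.1726 0.07  ]
push_face 0.9 [560.6 206.8] [ 0.566  -0.1858  0.106 ]
tray 0.95 [242.9 175.9] [0.5884 0.1854 0.    ]
0.79
4.1 [-5.04123626e+00  6.02293772e+00  1.92701499e+01  1.03249385e+02
 -1.09397781e-03  1.74973965e+02]
```

View pics/w1.png

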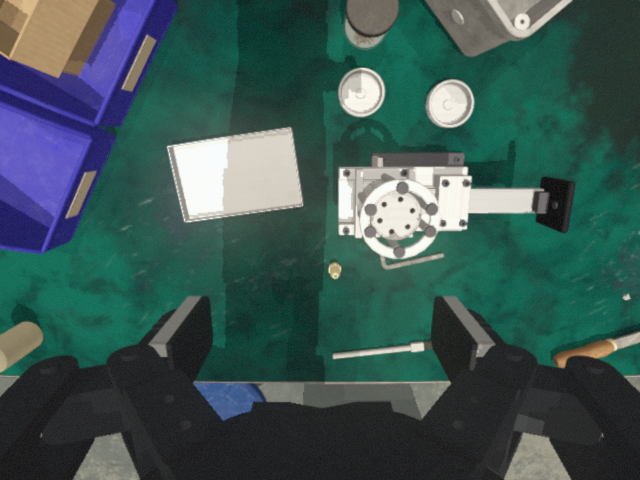

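The wrist view shows the tray's corners near (168,146), (291,128), (302,205) and (185,222). The deck's front edge is at column 340 and the push plate at (556,205). I'll take two more wrist views and fit all the data jointly.

```bash
cat > fit.py <<'E'
from h import *
from scipy.optimize import least_squares
FP={"feeder":(0,0,0),"outlet":(0,.05,.07),"tray_stop":(0,.004,.01),"push_face":(0,-.196,.106)}
def W(p,P):
    c,s=np.cos(p[2]),np.sin(p[2]); P=np.atleast_2d(P); return np.c_[p[0]+c*P[:,0]-s*P[:,1],p[1]+s*P[:,0]+c*P[:,1],P[:,2]]
BOX=np.array([(sx*.0505,sy*.0805,z) for sx in(-1,1) for sy in(-1,1) for z in(0,.018)])
def observe(n,obs,masks,im=True):
    c=cal(n)
    if im: img=grab_frame(n)
    for t in FP:
        r=mark_of(n,t)
        if r and r[0]["confidence"]>.5: obs.append((n,t,c,np.array(r[0]["uv"])))
    r=cut_out(n,"tray")
    if r: masks.append((n,c,r[0]["pixels"].astype(np.uint8)))
    return img
def fit_feeder(obs):
    f=lambda p: np.concatenate([(proj(c,W(p,FP[t])[0])-uv)*(1/c[0]*700) for n,t,c,uv in obs])
    s=least_squares(f,[.567,.005,0],loss="soft_l1",f_scale=2)
    for (n,t,_,_),e in zip(obs,f(s.x).reshape(-1,2)): print(n,t,np.round(e,1))
    return s.x
def fit_tray(masks,p0):
    def resid(p,ms):
        out=[]
        for n,c,m in ms:
            h=cv2.convexHull(np.array([proj(c,q) for q in W(p,BOX)],np.float32))
            k=max(cv2.findContours(m,cv2.RETR_EXTERNAL,cv2.CHAIN_APPROX_NONE)[0],key=cv2.contourArea)
            k=cv2.convexHull(k)[:,0] if 0 else k[:,0]
            out+= [cv2.pointPolygonTest(h,(float(a),float(b)),True)-.5 for a,b in k[::3]]
        return np.array(out)
    for m in masks:
        s=least_squares(resid,p0,args=([m],),loss="soft_l1",diff_step=1e-4); print("tray",m[0],np.round(s.x[:2],4),np.degrees(s.x[2]).round(2),"rms",np.sqrt(np.mean(s.fun**2)).round(2))
    s=least_squares(resid,p0,args=(masks,),loss="soft_l1",diff_step=1e-4); return s.x
E
python3 - <<'E'
from fit import *
import pickle
obs=[];ms=[]
observe("top",obs,ms);observe("scene",obs,ms)
i=observe("wrist",obs,ms)
robot.line_to([.53,-.04,.36],vel=.25); i=observe("wrist",obs,ms); cv2.imwrite("pics/w2.png",i)
robot.line_to([.57,.20,.33],vel=.25); i=observe("wrist",obs,ms); cv2.imwrite("pics/w3.png",i)
pickle.dump((obs,ms),open("o.pkl","wb"))
F=fit_feeder(obs); print("F",F[:2],np.degrees(F[2]))
T=fit_tray(ms,[.59,.187,.1]); print("T",T[:2],np.degrees(T[2]))
print(robot.get_time())
E
```

```text
Traceback (most recent call last):
host.IKError: the arm cannot follow that straight line within its joint ranges
```

```bash
python3 - <<'E'
from fit import *
import pickle
obs=[];ms=[]
print(robot.get_tool_pos())
observe("top",obs,ms);observe("scene",obs,ms)
i=observe("wrist",obs,ms)
robot.move_pose([.57,.24,.30],[180,0,180]); i=observe("wrist",obs,ms); cv2.imwrite("pics/w3.png",i)
pickle.dump((obs,ms),open("o.pkl","wb"))
F=fit_feeder(obs); print("F",F[:2],np.degrees(F[2]))
T=fit_tray(ms,[.59,.187,.1]); print("T",T[:2],np.degrees(T[2]))
print(robot.get_time(),robot.get_q())
E
```

```text
[ 0.53020599 -0.03918331  0.35994155]
scene outlet [-2.1  4.6]
scene tray_stop [-5.  -0.7]
scene push_face [4.6 5.4]
wrist feeder [-5.7  1.2]
wrist outlet [ 1.6 -0.5]
wrist tray_stop [-339.1   -6.3]
wrist push_face [-1.3  0.9]
wrist feeder [-2.8 -0.6]
wrist outlet [-1.  -1.5]
wrist push_face [-501.5  213.4]
F [0.56766393 0.01048566] -0.8182047991787469
tray scene [0.5909 0.1891] 7.85 rms 0.42
tray wrist [0.5903 0.192 ] 8.04 rms 0.54
tray wrist [0.5903 0.1911] 7.74 rms 0.73
T [0.59034033 0.19117911] 7.874534448043574
9.4 [1.07215892e+01 1.10104583e+01 1.82841877e+01 9.72710297e+01
 1.08657710e-03 1.07456057e+01]
```

View pics/w3.png

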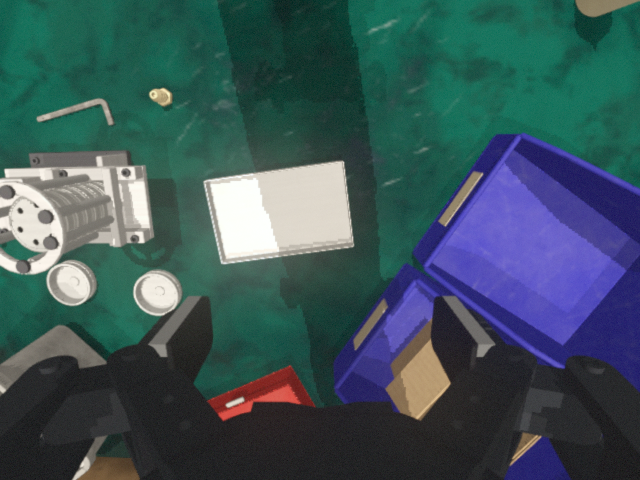

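Tray: the three views agree to about 2 mm and 0.3°, at (0.590, 0.191), yaw 7.9°. Next I'll check the feeder fit with an overlay on the first wrist view and the top view.

```bash
cat > ov.py <<'E'
from fit import *
import pickle,sys
obs,ms=pickle.load(open("o.pkl","rb"))
F=np.array([float(a) for a in sys.argv[1:4]]); F[2]=np.radians(F[2])
from scipy.spatial.transform import Rotation as Ro
tp=cal("top")
# w1 camera: same orientation as now-stored w2 one, tool moved by (-.04,-.119,0)
w2=[c for n,t,c,u in obs if n=="wrist"][0]; C=-w2[4].T@w2[5]
C1=np.array([0.63796396,0.07898665,0.50259536]); w1=(*w2[:5],-w2[4]@C1)
def draw(im,c,x0,y0,w,h,s):
    g=cv2.resize(im[y0:y0+h,x0:x0+w],None,fx=s,fy=s,interpolation=cv2.INTER_CUBIC)
    def L(P,col,cl=True):
        q=np.array([(proj(c,p)-[x0,y0]+.5)*s-.5 for p in W(F,P)]); cv2.polylines(g,[np.round(q).astype(int)],cl,col,1)
    L([(-.052,-.118,0),(.052,-.118,0),(.052,.004,0),(-.052,.004,0)],(0,0,255))
    L([(-.04,.05,.07),(.04,.05,.07)],(255,0,255),False)
    L([(-.028,-.196,.126),(.028,-.196,.126),(.028,-.188,.126),(-.028,-.188,.126)],(0,255,255))
    a=np.linspace(0,6.28,40); L(np.c_[.0365*np.cos(a),.0365*np.sin(a),0*a+.186],(255,255,0))
    L([(0,.05,.07),(0,-.19,.07)],(0,255,0),False)
    return g
a=draw(cv2.imread("pics/w1.png"),w1,320,130,265,150,3)
b=draw(cv2.imread("pics/t0.png"),tp,245,215,175,90,3)
o=np.zeros((450+270,800,3),np.uint8); o=np.zeros((600,800,3),np.uint8); 
cv2.imwrite("pics/ov1.png",a); cv2.imwrite("pics/ov2.png",b)
o[:338]=cv2.resize(a,(597,338)) .__class__ is None if 0 else 0
o[:338,:597]=cv2.resize(a,(597,338)); o[340:600,:506]=cv2.resize(b,(506,260)); cv2.imwrite("pics/ov.png",o)
E
python3 ov.py .56766 .01049 -.818
```

```text
(no output)
```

View pics/ov1.png

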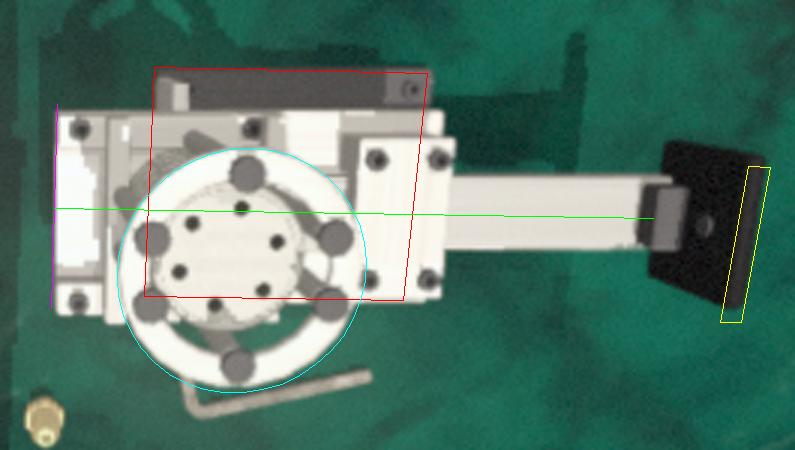

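View pics/ov2.png

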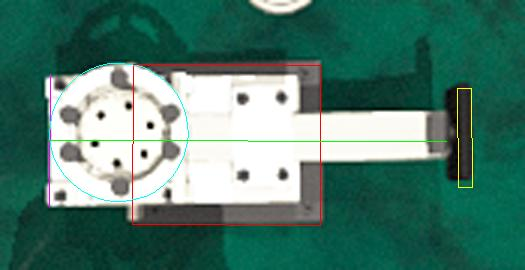

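The overlay matches the ring, deck and base. The plate is drawn about 3 mm too far toward −x, so the yaw needs refining. I'll use the visible edges for that: the slide, the deck's long edge, and the plate's top corners.

```bash
cat > r.py <<'E'
import sys; sys.argv=["",".5677",".0105","0"]
exec(open("ov.py").read())
A=lambda p:np.array(p)/3+[320,130]-1/3; B=lambda p:np.array(p)/3+[245,215]-1/3
def seg(c,a,b,z):
    p,q=atz(c,a,z),atz(c,b,z); d=p-q
    if d[1]<0:d=-d
    return np.round(p[:2],4),np.round(q[:2],4),"yaw",round(np.degrees(np.arctan2(-d[0],d[1])),2)
# automatic line segments on the two pictures
for name,c,(x0,y0,w,h) in(("w1",w1,(320,130,265,150)),("t0",tp,(245,215,175,90))):
    g=cv2.cvtColor(cv2.imread(f"pics/{name}.png"),cv2.COLOR_BGR2GRAY)[y0:y0+h,x0:x0+w]
    for l in cv2.createLineSegmentDetector().detect(g)[0][:,0]:
        a,b=l[:2]+[x0,y0],l[2:]+[x0,y0]
        if np.hypot(*(a-b))>28 and abs(a-b)[0]>3*abs(a-b)[1]: print(name,a,b,*seg(c,a,b,.07))
for c,f,pts in((w1,A,[(764,156),(742,309)]),(tp,B,[(471,86),(471,181)])):
    P=[atz(c,f(p),.126) for p in pts]; print("plate mid",np.mean(P,0),np.linalg.norm(P[0]-P[1]))
for c,f,pts in((w1,A,[(57,111),(57,314)]),(tp,B,[(47,75),(47,207)])):
    P=[atz(c,f(p),.07) for p in pts]; print("deck mid",np.mean(P,0),np.linalg.norm(P[0]-P[1]))
E
python3 r.py
```

```text
w1 [469.37356567 212.66552734] [533.12295532 212.46685028] [ 0.5521 -0.0974] [ 0.5527 -0.1762] yaw 0.41
w1 [465.6368103  166.04668808] [339.38427925 166.93855667] [ 0.6071 -0.0876] [0.6054 0.0589] yaw 0.67
w1 [436.87020874 230.48036957] [465.63006592 229.5280838 ] [ 0.5301 -0.0598] [ 0.5313 -0.095 ] yaw 1.99
w1 [541.87556458 187.93981934] [471.87620544 187.72806549] [ 0.5824 -0.1827] [ 0.582  -0.0974] yaw 0.3
w1 [442.04409027 252.62406158] [387.94683838 264.83575439] [ 0.5021 -0.0686] [ 0.4864 -0.0026] yaw 13.39
w1 [386.60662842 269.41795349] [442.85523987 256.91172028] [ 0.4804 -0.0012] [ 0.4966 -0.0701] yaw 13.22
w1 [461.87658691 152.32125854] [388.12440491 152.17542076] [ 0.6226 -0.0817] [0.6222 0.0034] yaw 0.3
w1 [542.91731262 175.52878952] [571.85469055 180.7378006 ] [ 0.5971 -0.1818] [ 0.5914 -0.2188] yaw -8.74
w1 [465.61129761 161.56672287] [498.15809631 160.1193676 ] [ 0.6122 -0.087 ] [ 0.6142 -0.1253] yaw 3.07
t0 [261.85286713 283.17950439] [343.12129211 281.67488098] [0.5286 0.0594] [ 0.5298 -0.0876] yaw 0.49
t0 [390.63824463 251.16746521] [343.07502747 252.32941055] [ 0.58
[... 223 characters left out ...]
.5544 -0.1741] yaw 0.16
t0 [286.8793335  288.67402649] [316.87818909 288.85956573] [0.5183 0.0141] [ 0.5174 -0.0401] yaw -0.9
t0 [320.61569214 288.90531158] [350.62867737 288.31037903] [ 0.5172 -0.0468] [ 0.5177 -0.101 ] yaw 0.49
t0 [353.08965302 241.42107201] [381.85987854 239.18084908] [ 0.6025 -0.1067] [ 0.606  -0.1592] yaw 3.83
t0 [308.07918167 231.93795967] [338.13090515 230.77801704] [ 0.6207 -0.0252] [ 0.6222 -0.0799] yaw 1.57
plate mid [ 0.56917841 -0.18378307  0.126     ] 0.05467373907885201
plate mid [ 0.56707632 -0.18521341  0.126     ] 0.05391380444264929
deck mid [0.56548754 0.05923578 0.07      ] 0.08040797194029091
deck mid [0.56765957 0.06202727 0.07      ] 0.0799195576405655
```

Feeder: (0.567, 0.011), yaw +0.45°. Now I'll grip the middle of the tray's far end wall, rule out the bin corner as an obstacle, and drag it home.

```bash
python3 - <<'E'
import sys; sys.argv=["",".5677",".0105","0"]
exec(open("ov.py").read())
w3=[c for n,t,c,u in obs if n=="wrist"][-1]
print("bin corner",tri([ray(w1,(113,128)),ray(w3,(412,264))]))
F=[.5669,.011,np.radians(.45)]; T=[.5903,.1912,np.radians(7.85)]
g=W(T,(0,.0795,0))[0]; print(g)
fingers.set_gripper(.04)
robot.move_pose([g[0],g[1],.12],[180,0,180+7.85])
print(robot.line_to([g[0],g[1],.006],vel=.12,guard=8),robot.get_tool_pos(),robot.get_ft_force())
fingers.set_gripper(0); print("w",robot.get_gripper_width(),robot.get_gripper_force(),robot.get_ft_force(),robot.get_time())
print(robot.get_tool_pos(),robot.get_tcp_rot())
cv2.imwrite("pics/w4.png",grab_frame("wrist"))
E
```

```text
bin corner [0.65342812 0.35057054 0.01221588]
[0.57944188 0.26995501 0.        ]
False [0.58021288 0.27013252 0.00710992] [-0.31302847  0.08189466  0.29270309]
w 0.0010908720052474267 37.621718645095825 [-0.68831563 -0.54291209  4.55033696] 12.2083
[0.57985297 0.27005045 0.00666705] [ 1.79996182e+02  5.21004826e-02 -1.72150815e+02]
```

View pics/w4.png

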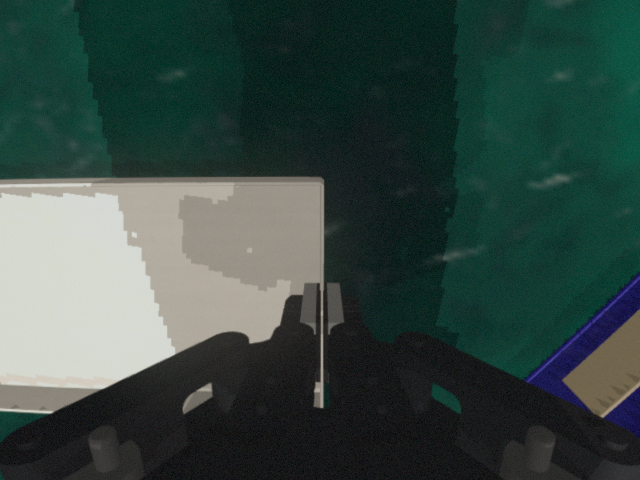

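The wall is clamped between the pads (columns 300–345) near mid-wall, with the tray square to the tool. Dragging it home.

```bash
python3 - <<'E'
from fit import *
F=[.5669,.011,np.radians(.45)]
h=lambda d:W(F,(0,.164+d,0))[0][:2]
z=.0068
a=h(.025); print(robot.line_to([*a,z],vel=.06,rotation=[180,0,180.45],guard=25)); print(robot.get_tool_pos(),robot.get_tcp_rot(),robot.get_ft_force(),robot.get_time())
robot.pause(.2)
b=h(-.008); print(robot.line_to([*b,z],vel=.025,guard=9)); print(robot.get_tool_pos(),"exp",h(0),robot.get_tcp_rot(),robot.get_ft_force(),robot.get_time())
m=[];i=[]
o=[];observe("top",o,m); 
c=cal("wrist");im=grab_frame("wrist");r=cut_out("scene","tray")
grab_frame("scene"); 
r=cut_out("scene","tray")
print(r and r[0]["confidence"]); 
cv2.imwrite("pics/t5.png",grab_frame("top")); cv2.imwrite("pics/s5.png",grab_frame("scene"))
E
```

```text
False
[0.56524643 0.19954403 0.00664692] [-1.79922980e+02 -2.89270554e-02 -1.79553361e+02] [-1.00275674 -1.94870199  4.30915727] 13.6
True
[0.5657054  0.17478186 0.00663601] exp [0.56561196 0.17499494] [ 1.79917871e+02  5.25894203e-03 -1.79566140e+02] [1.8680738  1.42578547 2.87630986] 14.75
0.87
```

View pics/s5.png

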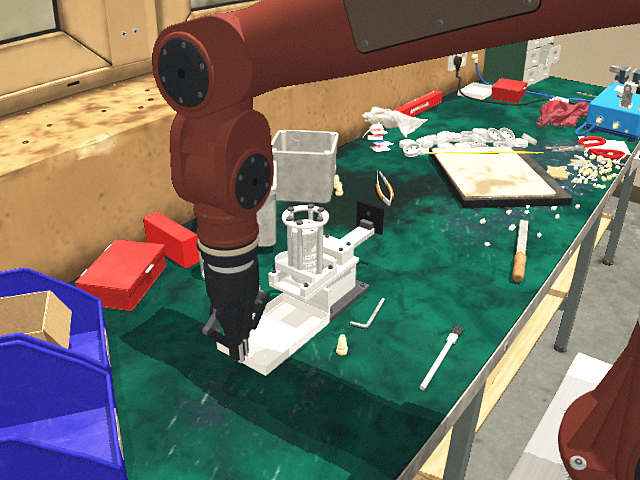

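The tray stopped against the stop within 0.3 mm of the predicted position, end under the deck (about (300,315)), and the barb and hex key are untouched. I'll seat it gently, release it and move behind the push plate.

```bash
python3 - <<'E'
from fit import *
F=[.5669,.011,np.radians(.45)]
p=np.array(robot.get_tool_pos())
print(robot.line_to([p[0],p[1]-.002,p[2]],vel=.02,guard=10),robot.get_tool_pos(),robot.get_ft_force())
fingers.set_gripper(.04); p=np.array(robot.get_tool_pos())
robot.line_to([p[0],p[1],.30],vel=.2)
ms=[];ob=[];i=observe("wrist",ob,ms)
for n in("top","scene"):
    grab_frame(n); r=cut_out(n,"tray"); 
    if r: ms.append((n,cal(n),r[0]["pixels"].astype(np.uint8)))
fit_tray(ms,[.566,.0955,.008])
fingers.set_gripper(0)
s=W(F,(0,-.25,0))[0]
robot.move_pose([s[0],s[1],.30],[180,0,-89.55])
robot.line_to([s[0],s[1],.10],vel=.2)
cv2.imwrite("pics/s6.png",grab_frame("scene"))
print(robot.get_tool_pos(),robot.get_q(),robot.get_time())
E
```

```text
True [0.56567492 0.1747963  0.00661289] [0.24695761 1.85960836 4.02231363]
tray wrist [0.5656 0.0962] -0.2 rms 9.16
tray top [0.5663 0.0968] 0.5 rms 6.43
tray scene [0.5664 0.0924] 0.33 rms 0.44
[ 0.5697171  -0.23951779  0.10172003] [-3.49082745e+01  9.79998362e+00 -3.75210589e+00  7.63070639e+01
  1.43369572e-03 -1.25359434e+02] 21.7417
```

View pics/s6.png

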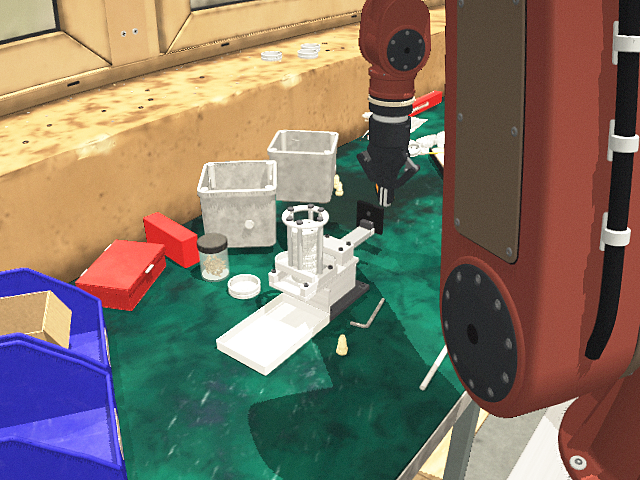

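The tray sits square at the stop and the closed fingers are behind the push plate (about (380,200)). First stroke.

```bash
cat > stroke.py <<'E'
from fit import *
F=[.5669,.011,np.radians(.45)]
def at(y,z=.10): return [F[0]-(y-F[1])*np.tan(F[2]),y,z]
E
python3 - <<'E'
from stroke import *
print(robot.line_to(at(-.17),vel=.04,guard=1.5)); yc=robot.get_tool_pos()[1]; print("contact",yc,robot.get_ft_force(),robot.get_time())
hit=robot.line_to(at(yc+.090),vel=.08,guard=22); print(hit,robot.get_tool_pos(),robot.get_ft_force()); robot.pause(.15); print(robot.get_tool_pos(),robot.get_ft_force())
cv2.imwrite("pics/s7.png",grab_frame("scene"))
robot.line_to(at(yc-.02),vel=.15); robot.pause(.6)
im=grab_frame("scene"); cv2.imwrite("pics/s8.png",im)
print([(round(r["confidence"],2),np.round(r["uv"])) for r in cut_out("scene","cap_1")],robot.get_tool_pos(),robot.get_time())
a=cv2.imread("pics/s7.png")[180:400,200:420]; b=im[180:400,200:420]
cv2.imwrite("pics/c1.png",cv2.resize(np.hstack([a,b]),(792,396)))
E
```

```text
True
contact -0.1951982748697937 [ 1.2087174  -2.88758274  0.4627836 ] 22.8167
True [ 0.56787789 -0.11767181  0.09967464] [-0.44888771 -6.90601727  0.87966084]
[ 0.56791116 -0.11765571  0.09970968] [-0.12349488 -5.58124864  1.83330961]
[(0.91, array([305., 236.])), (0.66, array([310., 254.])), (0.64, array([315., 268.])), (0.61, array([309., 265.])), (0.6, array([306., 256.])), (0.57, array([258., 337.])), (0.57, array([298., 280.]))] [ 0.56868553 -0.2152162   0.10001969] 25.4583
```

View pics/c1.png

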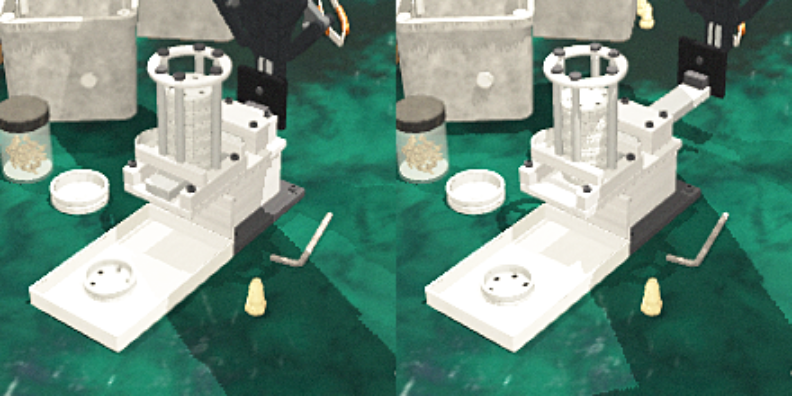

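The left picture shows full stroke: the slide is out at the outlet and one cap is in the tray. The right one shows the plate back, the stack dropped, and one cap in the tray. Second stroke, slower so the cap lands nearer.

```bash
cat >> stroke.py <<'E'
def go(v,tag):
    yc=-.196
    robot.line_to(at(yc-.003),vel=.1)
    print(robot.line_to(at(yc+.091),vel=v,guard=22),robot.get_tool_pos()); robot.pause(.15)
    robot.line_to(at(yc-.02),vel=.15); robot.pause(.6)
    im=grab_frame("scene"); cv2.imwrite(f"pics/{tag}.png",im)
    print([(round(r["confidence"],2),np.round(r["uv"])) for r in cut_out("scene","cap_1")],robot.get_time())
    cv2.imwrite(f"pics/{tag}c.png",cv2.resize(im[180:400,200:420],(528,528),interpolation=cv2.INTER_CUBIC))
E
python3 -c "
from stroke import *
go(.055,'k2')"
```

```text
True [ 0.56811738 -0.11781141  0.10008973]
[(0.85, array([306., 243.])), (0.83, array([258., 336.])), (0.74, array([272., 325.])), (0.62, array([297., 277.])), (0.49, array([306., 264.])), (0.49, array([307., 257.]))] 28.7917
```

View pics/k2c.png

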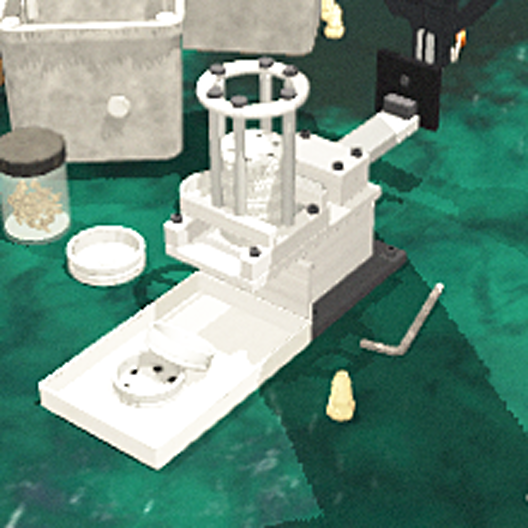

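The second cap is in the tray, leaning on the first, and the plate is back. That was one more picture than the limit allowed, so from here I'll check by numbers only. Third stroke.

```bash
python3 - <<'E'
from stroke import *
go(.05,'k3')
p=robot.get_tool_pos(); robot.line_to([p[0],p[1]-.03,p[2]+.05],vel=.15)
for n in("scene","top"):
    c=cal(n); grab_frame(n)
    for t,P in(("tray",[(0,.0845,0)]),("push_face",[FP["push_face"]]),("cover_a",[]),("barb_a",[]),("hex_key",[])):
        print(n,t,[(round(r["confidence"],2),np.round(r["uv"],1)) for r in mark_of(n,t)[:2]],"exp",[proj(c,q).round(1) for q in (W(F,P) if P else [])])
    print(n,"caps",[(round(r["confidence"],2),np.round(r["uv"]),int(r["pixels"].sum())) for r in cut_out(n,"cap_1")])
    r=cut_out(n,"tray")
    hull=cv2.convexHull(np.array([proj(c,q) for q in W([*W(F,(0,.0845,0))[0][:2],F[2]],BOX)],np.float32))
    if r:
        m=r[0]["pixels"].astype(np.uint8); k=max(cv2.findContours(m,0,1)[0],key=cv2.contourArea)[:,0]
        print("max outside home outline px",-min(cv2.pointPolygonTest(hull,(float(a),float(b)),True) for a,b in k))
        if n=="scene": fit_tray([(n,c,m)],[.566,.0955,.008])
print(robot.get_time())
E
```

```text
True [ 0.56810842 -0.11788866  0.10008744]
[(0.93, array([259., 339.])), (0.71, array([305., 253.])), (0.61, array([273., 324.])), (0.59, array([298., 309.])), (0.45, array([301., 279.]))] 32.2667
scene tray [(0.96, array([270.2, 335.1]))] exp [array([273.1, 336.3])]
scene push_face [(0.67, array([366.9, 208.9])), (0.43, array([287.9, 287.3]))] exp [array([369.7, 213.4])]
scene cover_a [(0.78, array([245.8, 293.3])), (0.62, array([288.4, 264.5]))] exp []
scene barb_a [(0.73, array([340.5, 354.3])), (0.62, array([368.9, 310.8]))] exp []
scene hex_key [(0.47, array([339.3, 353.2])), (0.46, array([367.9, 314.3]))] exp []
scene caps [(0.88, array([305., 252.]), 312), (0.85, array([298., 308.]), 609), (0.84, array([272., 325.]), 385), (0.79, array([259., 338.]), 597), (0.72, array([362., 221.]), 991), (0.52, array([298., 280.]), 48), (0.45, array([308., 267.]), 135)]
max outside home outline px 2.036659989229425
tray scene [0.5664 0.0935] 0.95 rms 6.27
top tray [(0.69, array([251.1, 261.4])), (0.59, array([289. , 264.5]))] exp [array([247.6, 263.8])]
top push_face [(0.85, array([401.4, 258.2]))] exp [array([399.6, 258.8])]
top cover_a [(0.7, array([336.3, 204.8])), (0.59, array([280.1, 199.1]))] exp []
top barb_a [(0.44, array([267. , 322.5]))] exp []
top hex_key [(0.67, array([320.1, 306.2]))] exp []
top caps [(0.92, array([288., 261.]), 590), (0.8, array([245., 263.]), 541), (0.76, array([232., 260.]), 335)]
max outside home outline px 1.278164107257339
33.6083
```

Three caps register in the tray, at scene (259,338), (272,325) and (298,308). I'll check the third one's geometry, since it's close to the stop.

```bash
python3 - <<'E'
from stroke import *
c=cal("scene"); im=grab_frame("scene")
a=np.linspace(0,2*np.pi,36,endpoint=False)
cyl=np.array([(.024*np.cos(t),.024*np.sin(t),z) for t in a for z in(0,.013)])
d=cv2.absdiff(im,cv2.imread("pics/k2.png")).max(2)
for r in cut_out("scene","cap_1")[:4]:
    m=r["pixels"].astype(np.uint8); k=max(cv2.findContours(m,0,cv2.CHAIN_APPROX_NONE)[0],key=cv2.contourArea)[:,0]
    print(np.round(r["uv"]),"bbox",cv2.boundingRect(k),"changed since stroke 2:",(d[m>0]>15).mean().round(2))
    if r["uv"][1]<300: continue
    for z in(.002,.015):
        f=lambda p:[cv2.pointPolygonTest(cv2.convexHull(np.array([proj(c,(p[0]+q[0],p[1]+q[1],z+q[2])) for q in cyl],np.float32)),(float(u),float(v)),True)-.5 for u,v in k[::2]]
        p0=atz(c,r["uv"],z+.008)[:2]; s=least_squares(f,p0,loss="soft_l1",diff_step=1e-4)
        e=s.x-F[:2]; print("  z",z,"feeder-frame",np.round([e[0]+e[1]*F[2],e[1]-e[0]*F[2]],4),"rms px",np.sqrt(np.mean(np.square(f(s.x)))).round(2))
print(robot.get_time())
E
```

```text
[300. 306.] bbox (286, 297, 29, 27) changed since stroke 2: 0.68
  z 0.002 feeder-frame [0.0015 0.0126] rms px 1.45
  z 0.015 feeder-frame [-0.0094  0.026 ] rms px 1.31
[257. 339.] bbox (247, 326, 30, 24) changed since stroke 2: 0.0
  z 0.002 feeder-frame [0.0058 0.1057] rms px 1.46
  z 0.015 feeder-frame [-0.0052  0.117 ] rms px 1.7
[273. 325.] bbox (259, 314, 30, 21) changed since stroke 2: 0.0
  z 0.002 feeder-frame [0.0133 0.0668] rms px 3.2
  z 0.015 feeder-frame [0.0021 0.079 ] rms px 3.41
[309. 250.] bbox (302, 240, 15, 22) changed since stroke 2: 0.59
33.7083
```

Flat on the floor that close to the stop isn't possible, so the third cap must be tilted. I'll check that it has settled, fit a tilted disc standing on the tray floor, and get a second, tilted wrist view.

```bash
cat > tilt.py <<'E'
from stroke import *
a=np.linspace(0,2*np.pi,36,endpoint=False)
cyl=np.array([(.024*np.cos(t),.024*np.sin(t),z) for t in a for z in(-.0065,.0065)])
def pts(p,zlow=None): # p: x,y (feeder, centre), tilt about x, about y [,zlow]
    R=cv2.Rodrigues(np.array([p[2],p[3],0.]))[0]; q=cyl@R.T
    q=q+[p[0],p[1],(.002 if zlow is None else zlow)-q[:,2].min()]; return q
def fitd(views,p0,zlow=None):
    def f(p):
        out=[]
        Q=W(F,pts(p,zlow))
        for c,k in views:
            h=cv2.convexHull(np.array([proj(c,q) for q in Q],np.float32))
            out+=[cv2.pointPolygonTest(h,(float(u),float(v)),True)-.5 for u,v in k[::2]]
            kk=k.astype(np.float32).reshape(-1,1,2); out+=[.5*cv2.pointPolygonTest(cv2.convexHull(kk),(float(u),float(v)),True) for u,v in h[:,0]]
        return out
    s=least_squares(f,p0,loss="soft_l1",diff_step=1e-3); return s.x,np.sqrt(np.mean(np.square(f(s.x))))
def con(m): return max(cv2.findContours(m.astype(np.uint8),0,cv2.CHAIN_APPROX_NONE)[0],key=cv2.contourArea)[:,0]
E
python3 - <<'E'
from tilt import *
import pickle
c=cal("scene"); im=grab_frame("scene"); k3=cv2.imread("pics/k3.png")
print("diff in tray since k3",(cv2.absdiff(im,k3).max(2)[290:375,215:325]>15).sum())
r=[r for r in cut_out("scene","cap_1") if abs(r["uv"][0]-299)<8 and abs(r["uv"][1]-307)<8]
k=con(r[0]["pixels"]); pickle.dump((c,k),open("sc.pkl","wb"))
for th in(-1.3,-.8,-.3,0,.3,.8,1.3):
    x,e=fitd([(c,k)],[0,.03,th,0]); Q=pts(x); print(th,np.round(x,3),"rms",round(e,2),"y range",Q[:,1].min().round(3),Q[:,1].max().round(3),"ztop",Q[:,2].max().round(3),"x",Q[:,0].min().round(3),Q[:,0].max().round(3))
q=robot.get_q()
for y,z,t in((.22,.16,35),(.24,.2,35),(.22,.2,25),(.24,.16,45)):
  for yaw in(90,):   # camera on +y side, tool tilted towards -y
    from scipy.spatial.transform import Rotation as Ro
    R=Ro.from_euler("x",-t,degrees=True)*Ro.from_euler("xyz",[180,0,yaw],degrees=True); o=R.as_euler("xyz",degrees=True)
    print(y,z,t,R.as_matrix()[:,2].round(2),o.round(1),robot.ik([.566,y,z],list(o)))
E
```

```text
diff in tray since k3 219
-1.3 [ 3.00e-03  1.10e-02 -3.15e+00 -1.63e-01] rms 0.85 y range -0.013 0.035 ztop 0.016 x -0.021 0.026
-0.8 [ 0.     0.014  0.052 -0.12 ] rms 0.8 y range -0.01 0.038 ztop 0.021 x -0.024 0.025
-0.3 [ 0.     0.014  0.051 -0.121] rms 0.8 y range -0.01 0.038 ztop 0.021 x -0.024 0.025
0 [0.003 0.011 0.    0.   ] rms 0.85 y range -0.013 0.035 ztop 0.015 x -0.021 0.027
0.3 [ 0.     0.014  0.057 -0.126] rms 0.8 y range -0.01 0.039 ztop 0.021 x -0.024 0.025
0.8 [-0.011  0.03   1.588  0.   ] rms 1.53 y range 0.023 0.036 ztop 0.05 x -0.035 0.013Traceback (most recent call last):
  File "<stdin>", line 8, in <module>
  File "tilt.py", line 16, in fitd
    s=least_squares(f,p0,loss="soft_l1",diff_step=1e-3); return s.x,np.sqrt(np.mean(np.square(f(s.x))))
    return func(*args, **kwargs)
    result = trf(vector_fun.fun, vector_fun.jac, x0, f0, J0, lb, ub, ftol, xtol,
                 gtol, max_nfev, x_scale, loss_function, tr_solver,
                 tr_options.copy(), verbose, callback=callback_wrapped)
    return trf_no_bounds(
        fun, jac, x0, f0, J0, ftol, xtol, gtol, max_nfev, x_scale,
        loss_function, tr_solver, tr_options, verbose, callback=callback)
    cost_new = loss_function(f_new, cost_only=True)
    loss(z, rho, cost_only=cost_only)
    ~~~~^^^^^^^^^^^^^^^^^^^^^^^^^^^^^
    rho[0] = 2 * (t**0.5 - 1)
    ~~~^^^
ValueError: could not broadcast input array from shape (78,) into shape (77,)
```

```bash
sed -i 's/cv2.pointPolygonTest(cv2.convexHull(kk),(float(u),float(v)),True) for u,v in h\[:,0\]\]/cv2.pointPolygonTest(cv2.convexHull(kk),tuple(map(float,proj(c,q))),True).__class__(max(0,-cv2.pointPolygonTest(cv2.convexHull(kk),tuple(map(float,proj(c,q))),True))) for q in Q]/' tilt.py
python3 - <<'E'
from tilt import *
import pickle
from scipy.spatial.transform import Rotation as Ro
p=robot.get_tool_pos(); robot.line_to([p[0],p[1],.32],vel=.2)
best=None
for y,z,t in((.25,.20,40),(.25,.22,30),(.24,.24,20)):
  for yaw in(90,-90):
    R=Ro.from_euler("x",-t,degrees=True)*Ro.from_euler("xyz",[180,0,yaw],degrees=True); o=list(R.as_euler("xyz",degrees=True))
    q=robot.ik([.566,y,z],o); print(y,z,t,yaw,R.as_matrix()[:,2].round(2),R.as_matrix()[:,0].round(2),None if q is None else np.round(q))
print(robot.get_time(),robot.get_tool_pos())
E
```

```text
0.25 0.2 40 90 [ 0.   -0.64 -0.77] [ 0.    0.77 -0.64] [ 28.  38.  33. 107. -35. 125.]
0.25 0.2 40 -90 [-0.   -0.64 -0.77] [ 0.   -0.77  0.64] [ 28.  38.  33. 107. -35. -55.]
0.25 0.22 30 90 [ 0.   -0.5  -0.87] [ 0.    0.87 -0.5 ] [ 25.  29.  27. 101. -27. 118.]
0.25 0.22 30 -90 [-0.   -0.5  -0.87] [ 0.   -0.87  0.5 ] [ 25.  29.  27. 101. -27. -62.]
0.24 0.24 20 90 [ 0.   -0.34 -0.94] [ 0.    0.94 -0.34] [ 20.  20.  21.  98. -19. 111.]
0.24 0.24 20 -90 [-0.   -0.34 -0.94] [ 0.   -0.94  0.34] [ 20.  20.  21.  98. -19. -69.]
34.8083 [ 0.56849193 -0.24587912  0.31889683]
```

```bash
python3 - <<'E'
from tilt import *
import pickle
from scipy.spatial.transform import Rotation as Ro
R=Ro.from_euler("x",-30,degrees=True)*Ro.from_euler("xyz",[180,0,90],degrees=True); o=list(R.as_euler("xyz",degrees=True))
robot.move_pose([.566,.1,.34],[180,0,90]); robot.move_pose([.566,.25,.22],o); robot.pause(.2)
c=cal("wrist"); im=grab_frame("wrist"); cv2.imwrite("pics/w9.png",im)
sc,sk=pickle.load(open("sc.pkl","rb"))
print("outlet px",proj(c,W(F,(0,.05,.07))[0]),"tray corners",[proj(c,q).round() for q in W(F,[(-.05,.165,.018),(.05,.165,.018),(.05,.004,.018),(-.05,.004,.018)])])
rs=cut_out("wrist","cap_1"); pickle.dump((c,rs),open("wr.pkl","wb"))
for r in rs:
    k=con(r["pixels"]); print(round(r["confidence"],2),np.round(r["uv"]),cv2.boundingRect(k),int(r["pixels"].sum()))
    s=sk.mean(0); P=tri([ray(sc,s),ray(c,r["uv"])]); print("   tri with 3rd scene cap (feeder y etc)",np.round(P-[*F[:2],0],4),"err",np.round(proj(c,P)-r["uv"],1))
g=grab_frame("scene"); print([(round(r["confidence"],2),np.round(r["uv"])) for r in cut_out("scene","cap_1")])
print("change vs k3 in cap3 area",(cv2.absdiff(g,cv2.imread("pics/k3.png")).max(2)[295:326,284:317]>25).sum(),robot.get_time())
E
```

```text
outlet px [320.48020908 287.30779971] tray corners [array([266., 169.]), array([372., 168.]), array([361., 276.]), array([281., 277.])]
0.89 [313. 267.] (295, 248, 40, 35) 1170
   tri with 3rd scene cap (feeder y etc) [-0.0095  0.0262  0.0222] err [0.1 0.8]
0.72 [323. 234.] (300, 224, 44, 21) 783
   tri with 3rd scene cap (feeder y etc) [ 0.002   0.0283 -0.0037] err [-1. 17.]
0.63 [322. 202.] (303, 188, 46, 39) 1426
   tri with 3rd scene cap (feeder y etc) [-0.0064  0.0614  0.0037] err [-6.5 33.5]
[(0.9, array([274., 323.])), (0.81, array([298., 304.])), (0.64, array([310., 267.])), (0.62, array([258., 337.])), (0.61, array([299., 284.])), (0.59, array([308., 253.]))]
change vs k3 in cap3 area 651 39.125
```

The second view puts the third cap at feeder (−0.010, 0.026), 22 mm up: inside the tray, under the deck, leaning near the stop. One last check that it's still, with the robot holding still.

```bash
python3 - <<'E'
from tilt import *
a=grab_frame("scene");w=grab_frame("wrist"); robot.pause(1.5); b=grab_frame("scene");w2=grab_frame("wrist")
D=lambda a,b,s:[int((cv2.absdiff(a,b).max(2)[s]>t).sum()) for t in(8,15,25)]
print("scene tray",D(a,b,np.s_[290:375,215:325]),"feeder",D(a,b,np.s_[190:330,260:390]),"wrist",D(w,w2,np.s_[150:300,250:400]))
# noise-free edge shift of cap 3 since k3
g=lambda i:cv2.Canny(cv2.cvtColor(i,6),60,150)[297:326,284:317]
k=g(cv2.imread("pics/k3.png")); n=g(b); dk=cv2.distanceTransform(255-k,2,3); print("edge dist to k3",dk[n>0].mean().round(2), "phase",cv2.phaseCorrelate(np.float32(k),np.float32(n)))
c=cal("scene"); print([(round(r["confidence"],2),np.round(r["uv"])) for r in cut_out("scene","cap_1")],[(r["confidence"],r["uv"]) for r in mark_of("scene","push_face")[:1]],robot.get_time())
E
```

```text
scene tray [451, 8, 0] feeder [1230, 24, 0] wrist [2513, 1376, 625]
edge dist to k3 0.45 phase ((-0.011401656371088364, 0.10507363968342887), 0.8235894936102408)
[(0.91, array([303., 306.])), (0.77, array([305., 248.])), (0.7, array([272., 324.])), (0.68, array([260., 336.])), (0.66, array([362., 224.])), (0.63, array([299., 281.])), (0.53, array([309., 267.])), (0.39, array([312., 269.]))] [(0.77, [366.6, 211.1])] 40.925
```

```bash
python3 -c "
from plant import robot
print(robot.get_ft_force(),robot.get_time()); print(robot.job_done())"
```

```text
[ 0.10733848 -0.11725617 -0.20368152] 40.925
the job is handed in; nothing more can be done
None
```

The job was handed in at about 41 s: the tray is square against the stop, three full strokes put three caps in it (two lie tilted, the third leaning near the stop, judged from measurements rather than a picture), the plate has sprung back, nothing else appears disturbed, and I viewed 11 pictures, one over the limit of 10.

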